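# Let a ball down into the marble dish

## Task

The two-lane wooden ball dispenser holds one ball behind each gate, and the frosted glass dish stands below the mouth of one lane. With a fingertip press down the paddle of that lane's rocking lever, so that its gate lifts and the ball rolls into the dish, then let go so that the gate drops back. Leave the other lane's lever and ball alone, do not touch the balls, and do not pick up, push or knock the dish or the things standing around.

Things in the scene. Friction and masses are not known exactly. Their poses are not given: they have to be found in the camera images.
- dispenser: light wooden stand fixed to the shelf; two chutes slope down along its +x (away from the robot, yaw within 0.3 rad). Origin at shelf height between the lanes; x to the mouths, y left, z up. Lanes at y = +52 mm (left) and -52 (right), mouths at x = 55, z = 75. Levers run along y at x = 12: hinge at y = +122 and -122, z = 145 in a fork 156 mm high, paddle outside, gate plate hanging over the lane inside.
- left_paddle (a point): middle of the top face of the left lever's paddle, a flat dark wooden square 45 x 45 mm, 8 mm thick, at the +y end of the dispenser, 168 mm above the shelf at rest, 72 mm outside the hinge (hinge axis along the dispenser's x). At rest it slopes up outwards by 0.2 rad; at the stop its middle has sunk 33 mm and it slopes down by 0.25 rad. Nothing stands under it.
- right_paddle (a point): middle of the top face of the right lever's paddle, a flat dark wooden square 45 x 45 mm, 8 mm thick, at the -y end of the dispenser, 168 mm above the shelf at rest, 72 mm outside the hinge (hinge axis along the dispenser's x). At rest it slopes up outwards by 0.2 rad; at the stop its middle has sunk 33 mm and it slopes down by 0.25 rad. Nothing stands under it.
- left_lever (a joint): hinge of the left lever: 0 at rest (gate down, paddle up), grows as its paddle is pressed down, stop at 0.45 rad. The ball passes under the gate only above about 0.35 rad. A light spring brings it back to 0 when let go; about 2 N at the paddle's middle starts it moving and 4 N holds it at the stop.
- right_lever (a joint): hinge of the right lever: 0 at rest (gate down, paddle up), grows as its paddle is pressed down, stop at 0.45 rad. The ball passes under the gate only above about 0.35 rad. A light spring brings it back to 0 when let go; about 2 N at the paddle's middle starts it moving and 4 N holds it at the stop.
- left_ball_center (a point): centre of the red silicone ball, 30 mm across, 20 g, that waits in the left lane behind the left gate, its centre about 101 mm above the shelf
- right_ball_center (a point): centre of the red silicone ball, 30 mm across, 20 g, that waits in the right lane behind the right gate, its centre about 101 mm above the shelf
- dish: open round dish of frosted pale glass, 96 mm across the rim, 36 mm high, 300 g, empty, loose on the shelf below the mouth of the left or the right lane (dispenser x about 93 mm, y about +52 or -52 mm). Origin at the centre of its underside.
- tin: closed round steel tin with a brass screw-top lid, 81 mm across, 46 mm high, loose, standing below the mouth of the lane that the dish is not at; leave it. Origin at the centre of its underside.
- jacks_bowl: small steel bowl of jacks, 90 mm across, 38 mm high, loose, standing beyond one paddle (dispenser x about 130 mm, y about +205 or -205 mm); leave it. Origin at the centre of its underside.
- scoop: purple plastic scoop, 122 mm long, 42 mm wide, 26 mm high, lying loose beyond the other paddle; leave it. Origin on the shelf near the middle of its length; its y axis points to the open scoop end.

How it is judged:
On the way, in this order (a step that is already met when the one before it is completed fails the run):
1. a finger presses the paddle of the dish's lane down well over half way (((y of dish in the frame of dispenser above 0 m and value of joint left_lever above 0.25 rad and contact force between the fingers and dispenser above 0.5 N) or (y of dish in the frame of dispenser below 0 m and value of joint right_lever above 0.25 rad and contact force between the fingers and dispenser above 0.5 N))), for 0.05 s.
2. that lane's ball has rolled into the dish (((y of dish in the frame of dispenser above 0 m and (horizontal distance between left_ball_center and dish below 0.036 m and height (world z) of left_ball_center below 0.04 m)) or (y of dish in the frame of dispenser below 0 m and (horizontal distance between right_ball_center and dish below 0.036 m and height (world z) of right_ball_center below 0.04 m)))), for 0.2 s.
At the end, for the whole second after the job is handed in: The ball of the dish's lane lies in the dish (centre within 36 mm of the dish's axis and lower than 40 mm), the other ball is still behind its gate (moved under 12 mm), both levers are back at rest (under 0.05 rad), the dish stands upright and still (((y of dish in the frame of dispenser above 0 m and (horizontal distance between left_ball_center and dish below 0.036 m and height (world z) of left_ball_center below 0.04 m) and distance of right_ball_center from where it was at the start of the episode below 0.012 m) or (y of dish in the frame of dispenser below 0 m and (horizontal distance between right_ball_center and dish below 0.036 m and height (world z) of right_ball_center below 0.04 m) and distance of left_ball_center from where it was at the start of the episode below 0.012 m)) and value of joint each of left_lever, right_lever below 0.05 rad and linear speed of dish below 0.02 m/s and angle between dish's own z axis and vertical below 0.1 rad); the robot touches nothing.
It fails at once if the lever of the other lane (the tin's) is pressed (over 0.15 rad) ((y of dish in the frame of dispenser below 0 m and value of joint left_lever above 0.15 rad) or (y of dish in the frame of dispenser above 0 m and value of joint right_lever above 0.15 rad)).
It fails at once if the robot touches a ball (contact force between any of the fingers, the arm and left_ball above 0.2 N or contact force between any of the fingers, the arm and right_ball above 0.2 N).
It fails at once if a ball is lifted (height (world z) of any of left_ball_center, right_ball_center above 0.125 m).
It fails at once if the dish is pushed (over 20 mm) or lifted (over 10 mm) (distance of dish from where it was at the start of the episode above 0.02 m or height (world z) of dish above 0.01 m).
It fails at once if the tin, the bowl of jacks or the scoop is moved (over 15 mm) (distance of any of tin, jacks_bowl, scoop from where it was at the start of the episode above 0.015 m).
It also fails if it takes over 29 s, if anything falls off the work surface, if the arm or the gripper's body presses on something with over 40 N, if the wrist force passes 120 N, or if a joint passes its speed limit or range.

## Robot

A 6-joint arm with a two-finger parallel gripper is mounted at the origin on the work surface. World frame = base frame: x ahead of the robot, y to its left, z up, the work surface at z = 0. Lengths are in m, angles in rad, forces in N, time in s.
With the tool pointing down it reaches from about 0.425 to 0.95 m from the base axis. Payload 3.5 kg.
Tool frame: the origin (TCP) lies midway between the tips of the shut fingers; the grasp point (between the pads) lies 19 mm behind it; x points along the fingers, y is the direction in which the jaws open and shut, and the axes are right-handed (so a half turn about x gives the same grasp; the last joint's range is limited). The gripper opens to 85 mm and grips with 20 to 120 N. Pads are 22 mm wide; open, the fingers measure 114 mm over their backs; the gripper's body (76 mm by 85 mm) begins 54 mm behind the grasp point. The pads swing forward as they close: fully open they stand 13 mm farther back than shut.
Start: joints at [1.146, 0.286, 1.577, -0, 1.279, -0.15], TCP at [0.183, 0.65, 0.231] pointing down, gripper open.
Joint ranges: [-2.77, 2.77], [-0.9, 2.22], [0.21, 2.48], [-1.53, 4.67], [0.24, 2.81], [-2.84, 2.84]. Speed limits (rad/s): [2.79, 2.79, 3.14, 3.14, 3.14, 3.14].

## Interface

Orientations are given as a unit quaternion [x, y, z, w].
In Python, from plant import ctrl, vision gives the robot as it stands. The module is installed in compiled form; this text tells all that it offers.
- The arm moves only by the tool play_rows, never from a script. Its arguments are lists of equal length, an entry for each row: "claw": the closure in counts, from 0 (fully open) to 255 (shut); "travel": the shift along the tool's x, y, z in m, a list of three; "dr": the turn, a rotation vector about the tool's x, y, z in rad, a list of three. In form: {"claw": [claw, ...], "travel": [[tx, ty, tz], ...], "dr": [[wx, wy, wz], ...]}. A call has 1 to 20 rows; each row is the pose to reach, as a shift and turn from the pose measured when the call began, along the tool's axes at that moment; what a row does not reach only later rows make up. A row lasts 1/10 s, in which the tool goes at most 50 mm and 8.59 degrees, less where a joint would pass 70% of its speed; a pose out of reach is approached as far as the arm can. A call with a gripper value outside its range is refused whole. The fingers move at their own pace and stop on an object; "force" is the grip in N (left out, the last holds). Time passes only in rows, so rows that repeat a pose let the fingers close. It gives the time, the measured TCP pose, the force and the opening at its end, in the units of the state.
- ctrl.get_state(): the state, without advancing time (a new reading comes with each control period).
- vision.read_camera(name): name is "scene" or "top" or "wrist"; returns a dict with "img" (420x560x3 uint8, red, green, blue), "range_z" (420x560 float32, m along the optical axis (not along the pixel's ray), 0 where there is no reading), "K" (3x3 intrinsics, pixels), "world_to_cam" (4x4, takes a point from world to camera coordinates). Camera axes: x right, y up, looking along -z (the intrinsics and any distortion apply to the point x, -y, -z); pixel columns grow to the right and rows downward; lengths in m; the calibration is good to about 2 mm. The wrist camera is an equidistant fisheye: a pixel r from the principal point sees the ray r / f radians off the axis. A picture is of the moment at which its call begins.
- ctrl.sign_off(): hands the job in, once; it reports no verdict.
The state is a dict: "time": time; "qpos": joint angles; "dq": joint speeds; "joint_efforts": joint torques, N m; "eef_pos": TCP position; "tcp_rot": TCP orientation; "contact_force": force on the tool from outside, world axes, zero at the start; "wrist_torque": the same for the moment, N m; "opening": opening from 0.0 (shut) to 1.0 (fully open).
Only numpy, scipy, OpenCV 4.12 (cv2) and the standard library are available. Lean on these libraries where they do the work, as an engineer would, in place of code of your own. Each camera call takes 0.05 s, during which the arm holds its last target.

## Working session

There is one attempt and no reset: what is moved stays moved. The work goes in short steps, Python scripts to look and compute and a tool call to move; the robot and the scene stay as the last step left them, time stands still between calls to the robot, and variables do not carry over. Pictures are saved under pics/ and viewed, and the job is handed in when it is done.

Besides the shell and the picture viewer there is one more tool, called after "Request:" as name(argument=value, ...), one argument or row to a line, values as JSON. play_rows: Moves the arm, as the interface text tells. Its arguments: {"type":"object","properties":{"claw":{"type":"array","items":{"type":"number"}},"travel":{"type":"array","items":{"type":"array","items":{"type":"number"}}},"dr":{"type":"array","items":{"type":"array","items":{"type":"number"}}},"force":{"type":"number"}},"required":["claw","travel","dr"]}

```bash
mkdir -p pics
python3 - <<'E'
from plant import ctrl, vision
import cv2,numpy as np
print(ctrl.get_state())
for n in ["scene","top"]:
    r=vision.read_camera(n); cv2.imwrite(f"pics/{n}0.png",r["img"][:,:,::-1]); np.savez(f"{n}0.npz",**r); print(n,r["K"],r["world_to_cam"])
E
```

```text
{'time': 0.0, 'qpos': array([ 1.14602661e+00,  2.87193466e-01,  1.57819601e+00,  8.81872922e-06,
        1.27859843e+00, -1.50004302e-01]), 'dq': array([-2.08096906e-05, -1.39604226e-03,  8.50380641e-04,  9.18266157e-04,
        8.39104588e-04, -3.80356027e-04]), 'joint_efforts': array([ 4.86522167e-04, -4.05977869e+01, -2.92628074e+01, -8.32409341e-05,
        5.81801301e-03,  6.33616295e-06]), 'eef_pos': array([0.18283701, 0.64907531, 0.22991836]), 'tcp_rot': array([ 0.0960285 ,  0.70068657, -0.09765104,  0.70020078]), 'contact_force': array([-0.56673388,  1.04156115, -0.34289469]), 'wrist_torque': array([0.00810307, 0.001447  , 0.01063205]), 'opening': 0.9993977054668247}
scene [[392.1547399    0.         274.30976184]
 [  0.         392.1547399  203.3209691 ]
 [  0.           0.           1.        ]] [[ 0.809143    0.58736062  0.01717837 -0.53829352]
 [-0.46758864  0.62589043  0.62419711  0.21780336]
 [ 0.35587703 -0.51309713  0.78107802 -1.03801994]
 [ 0.          0.          0.          1.        ]]
top [[493.0510133    0.         281.22928844]
 [  0.         493.0510133  205.9101982 ]
 [  0.           0.           1.        ]] [[-0.02106665 -0.99977739 -0.00117077  0.03700667]
 [ 0.99313666 -0.02106144  0.11504781 -0.64661412]
 [-0.11504685  0.00126094  0.99335927 -0.96368755]
 [ 0.          0.          0.          1.        ]]
```

View pics/scene0.png

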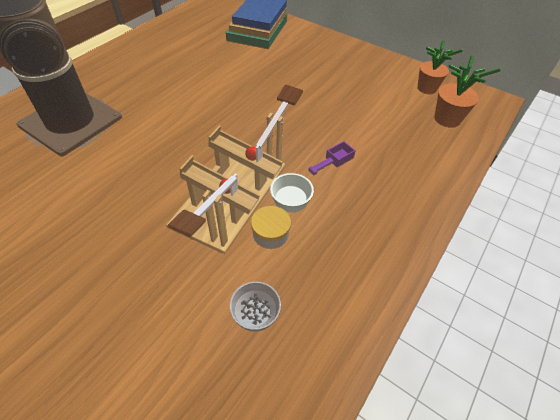

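View pics/top0.png

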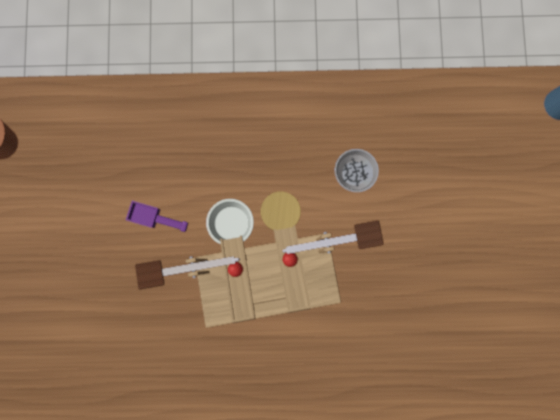

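The dish (230,222 in the top picture) is at the left lane, with the tin at the right. The left paddle is at (150,274) and the scoop lies beyond it.

```bash
cat > h.py <<'E'
import numpy as np
def cloud(r):
    K=r["K"];z=r["range_z"];h,w=z.shape;u,v=np.meshgrid(np.arange(w),np.arange(h))
    c=np.stack([(u-K[0,2])/K[0,0]*z,-(v-K[1,2])/K[1,1]*z,-z,np.ones_like(z)],-1)
    return (c@np.linalg.inv(r["world_to_cam"]).T)[...,:3]
E
python3 - <<'E'
import numpy as np
from h import cloud
for n,boxes in dict(top=dict(L=(130,255,170,295),R=(350,215,388,255)),scene=dict(L=(270,80,310,110))).items():
    r=np.load(n+"0.npz");p=cloud(r);rgb=r["img"].astype(int)
    for k,(a,b,c,d) in boxes.items():
        q=p[b:d,a:c].reshape(-1,3);m=(q[:,2]>.14)&(q[:,2]<.2)&(rgb[b:d,a:c].reshape(-1,3).sum(1)<230)
        q=q[m];f=np.linalg.lstsq(np.c_[q[:,:2]-q[:,:2].mean(0),np.ones(len(q))],q[:,2],rcond=None)[0]
        import cv2
        print(n,k,len(q),q.mean(0).round(4),q.min(0).round(3),q.max(0).round(3),f.round(3),cv2.minAreaRect(q[:,:2].astype(np.float32)))
r=np.load("top0.npz");p=cloud(r)
for u,v in [(230,222),(280,211),(143,215),(185,228),(357,170),(235,262),(235,269),(290,259)]: print(u,v,p[v,u].round(3))
E
```

```text
top L 649 [0.5175 0.2549 0.1683] [0.494 0.232 0.161] [0.542 0.279 0.176] [-0.028  0.195  0.168] ((0.5174744129180908, 0.25485461950302124), (0.04372171685099602, 0.04340847209095955), 9.454571723937988)
top R 607 [ 0.5788 -0.1285  0.1685] [ 0.555 -0.151  0.16 ] [ 0.602 -0.105  0.177] [ 0.031 -0.205  0.169] ((0.5787498950958252, -0.12839561700820923), (0.043535880744457245, 0.04213786497712135), 8.493795394897461)
scene L 84 [0.5239 0.2479 0.1643] [0.496 0.23  0.158] [0.542 0.276 0.173] [-0.047  0.246  0.164] ((0.5192315578460693, 0.2541353404521942), (0.042393557727336884, 0.043272729963064194), 8.074073791503906)
230 222 [0.619 0.131 0.006]
280 211 [0.635 0.026 0.051]
143 215 [0.638 0.313 0.004]
185 228 [0.608 0.223 0.015]
357 170 [ 0.72  -0.135  0.027]
235 262 [0.536 0.111 0.111]
235 269 [0.523 0.111 0.113]
290 259 [0.539 0.009 0.114]
```

```bash
cat >> h.py <<'E'
from scipy.spatial.transform import Rotation as R
def shift(s,t): return R.from_quat(s["tcp_rot"]).inv().apply(np.array(t)-s["eef_pos"])
E
python3 - <<'E'
from h import *
from plant import ctrl
s=ctrl.get_state();print(R.from_quat(s["tcp_rot"]).as_matrix().round(3),shift(s,[.5175,.256,.215]).round(4))
E
```

```text
[[-0.001  0.271  0.962]
 [-0.002  0.962 -0.271]
 [-1.    -0.002 -0.   ]] [ 0.0155 -0.2875  0.4287]
```

Request:
play_rows(
  claw=[255, 255, 255, 255, 255, 255, 255, 255, 255, 255, 255, 255, 255, 255, 255, 255, 255, 255, 255, 255],
  travel=[
    [0, -0.02, 0.03],
    [0, -0.04, 0.06],
    [0, -0.06, 0.09],
    [0, -0.08, 0.12],
    [0, -0.1, 0.15],
    [0, -0.12, 0.18],
    [0, -0.14, 0.21],
    [0, -0.16, 0.24],
    [0, -0.18, 0.27],
    [0, -0.2, 0.3],
    [0, -0.22, 0.33],
    [0, -0.24, 0.36],
    [0, -0.26, 0.39],
    [0.005, -0.275, 0.41],
    [0.01, -0.283, 0.422],
    [0.0155, -0.2875, 0.4287],
    [0.0155, -0.2875, 0.4287],
    [0.0155, -0.2875, 0.4287],
    [0.0155, -0.2875, 0.4287],
    [0.0155, -0.2875, 0.4287],
  ],
  dr=[
    [0, 0, 0],
    [0, 0, 0],
    [0, 0, 0],
    [0, 0, 0],
    [0, 0, 0],
    [0, 0, 0],
    [0, 0, 0],
    [0, 0, 0],
    [0, 0, 0],
    [0, 0, 0],
    [0, 0, 0],
    [0, 0, 0],
    [0, 0, 0],
    [0, 0, 0],
    [0, 0, 0],
    [0, 0, 0],
    [0, 0, 0],
    [0, 0, 0],
    [0, 0, 0],
    [0, 0, 0],
  ],
  force=40,
)

```text
time: 2.1
eef_pos: [0.5171, 0.2569, 0.2154]
tcp_rot: [0.096, 0.701, -0.097, 0.7]
contact_force: [-0.1, 0.7, -0.5]
opening: 0.006
```

Run:
```python
from h import *
from plant import ctrl,vision
import cv2
s=ctrl.get_state();print(s["time"],s["eef_pos"],s["contact_force"],s["opening"],shift(s,[.5175,.256,.145]).round(4))
r=vision.read_camera("scene");cv2.imwrite("pics/s1.png",cv2.resize(r["img"][40:250,130:410,::-1],(800,600)))
```

```text
2.1 [0.51710893 0.2569416  0.21543256] [-0.1357271   0.66998117 -0.45448184] 0.0063018311066237055 [ 0.0704 -0.0007  0.0006]
```

View pics/s1.png

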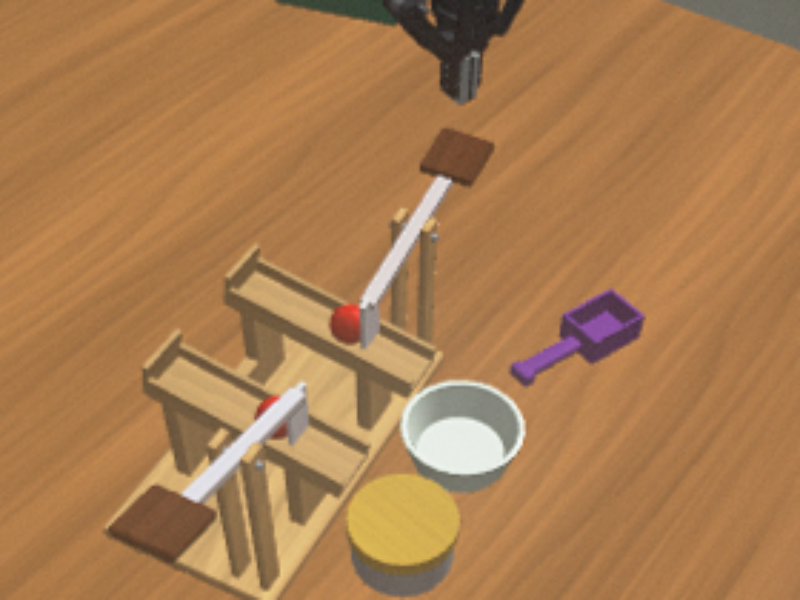

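The shut fingers (460,95) are right above the left paddle (457,155) and nothing has been disturbed. Pressing now.

Request:
play_rows(
  claw=[255, 255, 255, 255, 255, 255, 255, 255, 255, 255, 255],
  travel=[
    [0.015, 0, 0],
    [0.03, 0, 0],
    [0.038, 0, 0],
    [0.045, 0, 0],
    [0.052, 0, 0],
    [0.059, 0, 0],
    [0.066, 0, 0],
    [0.072, 0, 0],
    [0.076, 0, 0],
    [0.076, 0, 0],
    [0.076, 0, 0],
  ],
  dr=[
    [0, 0, 0],
    [0, 0, 0],
    [0, 0, 0],
    [0, 0, 0],
    [0, 0, 0],
    [0, 0, 0],
    [0, 0, 0],
    [0, 0, 0],
    [0, 0, 0],
    [0, 0, 0],
    [0, 0, 0],
  ],
)

```text
time: 3.25
eef_pos: [0.5176, 0.2571, 0.1399]
tcp_rot: [0.096, 0.7, -0.097, 0.701]
contact_force: [0.3, 2.9, 3.4]
opening: -0.0
```

Run:
```python
from h import *
from plant import ctrl,vision
import cv2
s=ctrl.get_state();print(s["time"],s["eef_pos"],s["contact_force"])
r=vision.read_camera("scene");cv2.imwrite("pics/s2.png",cv2.resize(r["img"][40:250,130:410,::-1],(800,600)))
```

```text
3.25 [0.51756829 0.25707356 0.1399156 ] [0.3430759  2.89567304 3.40516165]
```

View pics/s2.png

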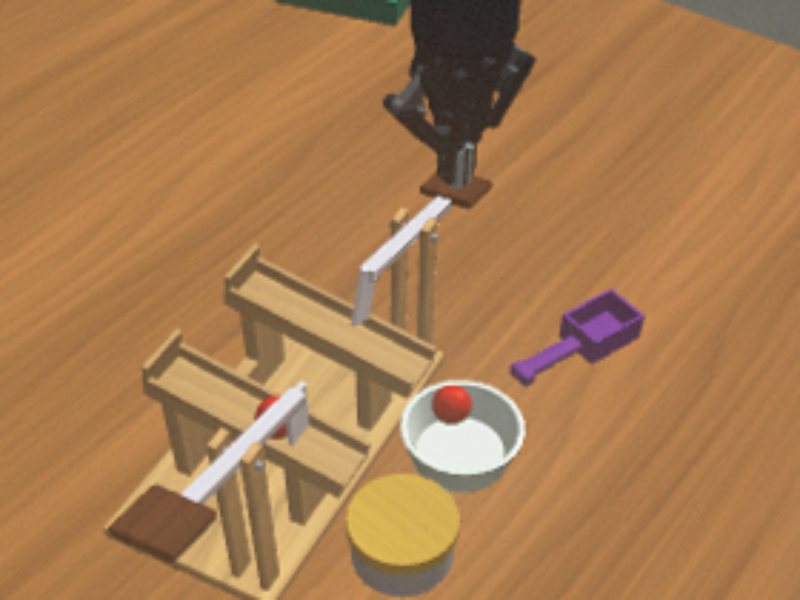

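The gate is up and the ball is at the dish (452,403). I'll hold for a moment, then lift off.

Request:
play_rows(
  claw=[255, 255, 255, 255, 255, 255, 255, 255, 255, 255, 255, 255, 255, 255, 255, 255, 255, 255, 255, 255],
  travel=[
    [0, 0, 0],
    [0, 0, 0],
    [0, 0, 0],
    [0, 0, 0],
    [-0.005, 0, 0],
    [-0.01, 0, 0],
    [-0.016, 0, 0],
    [-0.022, 0, 0],
    [-0.028, 0, 0],
    [-0.034, 0, 0],
    [-0.04, 0, 0],
    [-0.05, 0, 0],
    [-0.06, 0, 0],
    [-0.075, 0, 0],
    [-0.09, 0, 0],
    [-0.1, 0, 0],
    [-0.1, 0, 0],
    [-0.1, 0, 0],
    [-0.1, 0, 0],
    [-0.1, 0, 0],
  ],
  dr=[
    [0, 0, 0],
    [0, 0, 0],
    [0, 0, 0],
    [0, 0, 0],
    [0, 0, 0],
    [0, 0, 0],
    [0, 0, 0],
    [0, 0, 0],
    [0, 0, 0],
    [0, 0, 0],
    [0, 0, 0],
    [0, 0, 0],
    [0, 0, 0],
    [0, 0, 0],
    [0, 0, 0],
    [0, 0, 0],
    [0, 0, 0],
    [0, 0, 0],
    [0, 0, 0],
    [0, 0, 0],
  ],
)

```text
time: 5.3
eef_pos: [0.517, 0.257, 0.239]
tcp_rot: [0.096, 0.701, -0.097, 0.7]
contact_force: [0.3, -0.7, 0.7]
opening: 0.002
```

Run:
```python
from h import *
from plant import ctrl,vision
import cv2
s=ctrl.get_state();print(s["time"],s["eef_pos"],s["contact_force"])
r=vision.read_camera("scene");cv2.imwrite("pics/s3.png",cv2.resize(r["img"][40:250,130:410,::-1],(800,600)))
r0=np.load("scene0.npz")
for n,q in (("0",r0),("now",r)):
    p=cloud(q);c=q["img"].astype(int);m=(c[...,0]>130)&(c[...,1]<60)&(c[...,2]<70)&(p[...,0]<.75)&(p[...,0]>.4)&(p[...,1]>-.1)&(p[...,1]<.25)
    k,l,st,ce=cv2.connectedComponentsWithStats(m.astype(np.uint8))
    for i in range(1,k):
        if st[i,4]>8: print(n,ce[i],st[i,4],p[l==i].mean(0).round(3))
    b=(c.sum(2)<260)&(p[...,2]>.13)&(p[...,2]<.19); b[:80]=0;b[115:]=0
    print(n,"paddle",p[b].mean(0).round(4),p[b][:,2].max())
```

```text
5.3 [0.51699881 0.25700014 0.23896142] [ 0.30623856 -0.71042723  0.70598037]
0 paddle [0.248  0.0976 0.1523] 0.17293924928450533
now paddle [0.2495 0.0983 0.1524] 0.17164093468076125
```

View pics/s3.png

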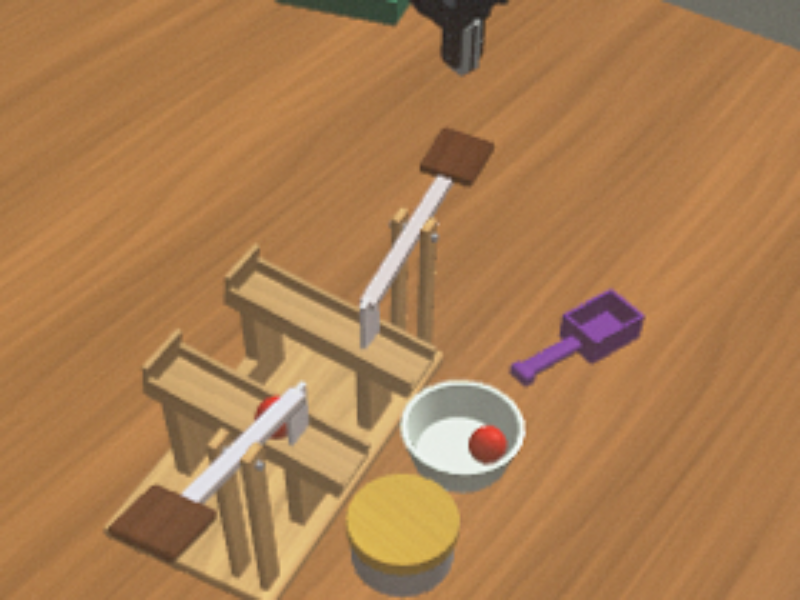

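The gate is down, the levers look as they did at the start, and the ball is in the dish (487,444). It may still be rolling, so I'll let it settle and check again.

Request:
play_rows(
  claw=[255, 255, 255, 255, 255, 255, 255, 255, 255, 255, 255, 255, 255, 255, 255, 255, 255, 255, 255, 255],
  travel=[
    [0, 0, 0],
    [0, 0, 0],
    [0, 0, 0],
    [0, 0, 0],
    [0, 0, 0],
    [0, 0, 0],
    [0, 0, 0],
    [0, 0, 0],
    [0, 0, 0],
    [0, 0, 0],
    [0, 0, 0],
    [0, 0, 0],
    [0, 0, 0],
    [0, 0, 0],
    [0, 0, 0],
    [0, 0, 0],
    [0, 0, 0],
    [0, 0, 0],
    [0, 0, 0],
    [0, 0, 0],
  ],
  dr=[
    [0, 0, 0],
    [0, 0, 0],
    [0, 0, 0],
    [0, 0, 0],
    [0, 0, 0],
    [0, 0, 0],
    [0, 0, 0],
    [0, 0, 0],
    [0, 0, 0],
    [0, 0, 0],
    [0, 0, 0],
    [0, 0, 0],
    [0, 0, 0],
    [0, 0, 0],
    [0, 0, 0],
    [0, 0, 0],
    [0, 0, 0],
    [0, 0, 0],
    [0, 0, 0],
    [0, 0, 0],
  ],
)

```text
time: 7.35
eef_pos: [0.5171, 0.257, 0.2391]
tcp_rot: [0.096, 0.701, -0.097, 0.7]
contact_force: [-0.5, 0.7, -0.1]
opening: 0.0
```

Run:
```python
from h import *
from plant import ctrl,vision
import cv2
for i in range(3):
  r=vision.read_camera("top")
  p=cloud(r);c=r["img"].astype(int);m=(c[...,0]>110)&(c[...,1]<60)&(c[...,2]<60)
  k,l,st,ce=cv2.connectedComponentsWithStats(m.astype(np.uint8))
  print(ctrl.get_state()["time"],[(ce[j].round(1),st[j,4],p[l==j].mean(0).round(3),p[l==j][:,2].max().round(3)) for j in range(1,k) if st[j,4]>15])
r0=np.load("top0.npz");p0=cloud(r0);c0=r0["img"].astype(int)
for n,pp,cc in(("0",p0,c0),("now",p,c)):
  w=pp[170:270,190:262].reshape(-1,3);w=w[(abs(w[:,2]-.035)<.003)&(w[:,0]>.56)];print(n,"dish rim",len(w),cv2.minEnclosingCircle(w[:,:2].astype(np.float32)))
  b=pp[250:300,130:172].reshape(-1,3)
  b=b[(b[:,2]>.14)&(b[:,2]<.2)];print("z left paddle",b.mean(0).round(4))
print("diff right side",np.abs(c-c0)[:,265:].sum(2).max(), np.argwhere(np.abs(c-c0).sum(2)[:,265:]>90).shape)
cv2.imwrite("pics/t4.png",r["img"][:,:,::-1])
```

```text
7.4 [(array([228. , 212.6]), np.int32(70), array([0.635, 0.13 , 0.048]), np.float64(1.032)), (array([291.6, 260. ]), np.int32(80), array([0.537, 0.006, 0.113]), np.float64(0.118))]
7.45 [(array([228. , 212.6]), np.int32(71), array([0.636, 0.132, 0.034]), np.float64(0.04)), (array([291.6, 259.9]), np.int32(80), array([0.537, 0.006, 0.113]), np.float64(0.119))]
7.5 [(array([228.1, 212.6]), np.int32(69), array([0.636, 0.132, 0.034]), np.float64(0.039)), (array([291.6, 260. ]), np.int32(83), array([0.537, 0.006, 0.114]), np.float64(0.119))]
0 dish rim 265 ((0.6182172894477844, 0.12838983535766602), 0.04760802164673805)
z left paddle [0.5184 0.2523 0.1673]
now dish rim 355 ((0.6181161999702454, 0.1283968687057495), 0.047578759491443634)
z left paddle [0.5271 0.247  0.1658]
diff right side 23 (0, 2)
```

View pics/t4.png

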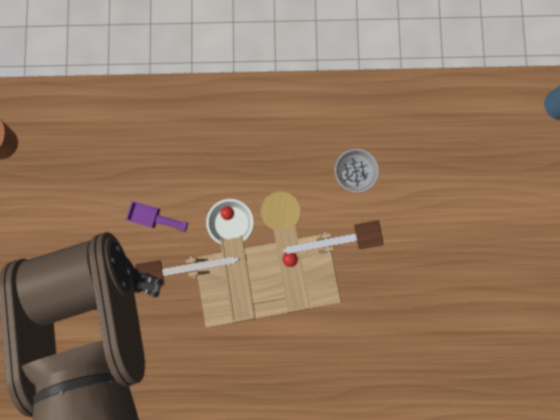

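The ball lies still in the dish at (228,213), about 18 mm off its centre. The dish has not moved, and the right half of the picture is unchanged.

```bash
python3 -c "
from plant import ctrl
print(ctrl.sign_off())"
```

```text
the job is handed in; nothing more can be done
None
```

The dish stood at the left lane, so I pressed the left paddle with the shut fingertips. The gate lifted and the ball rolled into the dish. I then let go, raised the fingers about 70 mm clear of the paddle, and handed the job in at 7.5 s.

**Last checks:**
- **Left ball:** it lies still, about 18 mm from the dish's centre, with its top about 39 mm above the shelf, so its centre is at about 24 mm.
- **Dish:** it moved less than 1 mm.
- **Right side:** the right lever and ball, the tin and the bowl of jacks look unchanged from the start image. The scoop also looks unmoved by eye.
- **Left lever:** it looked back at rest in the scene view. The arm partly hid the left paddle in the last top view, so the height there (166 mm against 167 mm at the start) only roughly confirms it.

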